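# Put the finishing turntable in gear and index the bare drawer knob

### The job

Put the finishing turntable in gear: grip its black shift knob, ease it down gently onto the dog teeth and rock it as needed until the teeth mesh and the knob sinks fully home, without forcing the teeth. Only then turn the table with it until the bare brown drawer knob stands at the red pointer, and let go. The drawer knobs are wet, so never touch the disc or anything on it, and leave the paint tin, jar and brush where they are.

Things in the scene. Friction and masses are not known exactly. Their poses are not given: they have to be found in the camera images.
- stand: Fixed grey round foot (200 mm across) of the finishing turntable; origin on the bench, on the vertical spindle axis that disc, brass tooth ring and shift knob all share. z up; its -x axis points from the spindle axis to the red pointer.
- turntable: Wooden disc, 244 mm across, top 44 mm above the bench, origin on the spindle axis at bench height; carries six wet drawer knobs, each 35 mm across and 39 mm tall, centred 95 mm from the axis at 60 degree spacing, and at its centre a brass ring (69 mm across) of 8 upright dog teeth, one gap every 45 degrees. The ring's tooth angle on the disc differs each time and cannot be computed.
- knob: Black shift knob with steel flange; origin on the spindle axis, 120 mm below the middle of its grip. From the middle of the grip down: grip to 17 mm, neck 22 mm across to 33 mm, flange 69 mm across to 39 mm, below it 8 steel dog teeth 13 mm long. Knob and spindle turn together, endlessly, both ways, with 0.04 N m of drag; its angle to the brass teeth is unknown.
- knob_grip (a point): Middle of the black grip of the shift knob, on the spindle axis, 120 mm above the bench while the knob is up, 105 mm when home. The grip is an upright round cylinder 44 mm across and 34 mm tall; it can be taken from above at any yaw, or regripped.
- shift (a joint): Travel of the shift knob, m, growing downward: 0 = up, out of gear; 0.015 = solid stop, fully home, in gear. Slides against 1.5 N, stays put. Its teeth land on the brass tooth tops between 2 and 10 mm, unless they meet gaps (needs about 3 degrees or better). The brass ring is sprung: 2 N at touch, 8 N per further mm, bottoms hard after 2.5 mm. Over 25 N on the teeth before home damages them.
- disc_angle (a joint): Angle of the disc, rad, counter-clockwise from above: 0 = bare drawer knob at the pointer; starts at 0.6 to 1.4, so it must be turned clockwise. Turns stiffly (0.15 N m) and stays where left. Pressed under about 10 N the knob rocks over the tooth tops without dragging the disc. When teeth enter a gap the push falls away. In gear the disc follows the knob 1 to 1, after up to 6 degrees of play.
- bare_knob (a point): Top centre of the one bare dark-brown wooden drawer knob on the disc, 83 mm above the bench, 95 mm from the spindle axis. The other five are painted white or pink.
- pointer (a point): Top of the red pointer post fixed to the stand, 150 mm from the spindle axis, 50 mm above the bench.
- tin: Closed paint tin, 84 mm across, 105 mm tall, standing on the bench beside the turntable; origin under its centre.
- jar: Small amber jar with white lid, 68 mm across, 75 mm tall, standing on the bench beside the turntable; origin under its centre.
- brush: Brush lying on the bench beyond the turntable, along its own x axis.

How it is judged:
By the outcome, as a careful person would: the job done as asked, in the order asked, and still so for the second after the job is handed in, with the robot touching nothing.
It also fails if it takes over 72 s, if anything falls off the work surface, if the arm or the gripper's body presses on something with over 40 N, if the wrist force passes 120 N, or if a joint passes its speed limit or range.

### The arm

A 6-joint arm with a two-finger parallel gripper is mounted at the origin on the work surface. World frame = base frame: x ahead of the robot, y to its left, z up, the work surface at z = 0. Lengths are in mm, angles in rad, forces in N, time in s.
With the tool pointing down it reaches from about 300 to 775 mm from the base axis. Payload 14.6 kg.
Tool frame: the origin (TCP) lies where the fingers leave the gripper's body, on its centre line; the fingertips stand 97 mm ahead of it and the grasp point (between the pads) lies ahead of it (grip_depth is the z of the grasp point in the tool frame, in mm); z points along the fingers, y is the line along which they close (so a half turn about z gives the same grasp; the last joint's range is limited). The gripper opens to 94 mm and grips with 3 to 60 N. Pads are 16 mm wide; open, the fingers measure 119 mm over their backs; the gripper's body (75 mm by 177 mm) begins 78 mm behind the grasp point.
Start: joints at [-1.328, 0.3, 1.521, -0, 1.321, -0.067], TCP at [167.671, -523.81, 302.646] pointing down, gripper open.
Joint ranges: [-3.03, 3.03], [-0.79, 2.21], [0.23, 2.52], [-1.04, 4.18], [0, 3.07], [-2.55, 2.55]. Speed limits (rad/s): [2.22, 2.22, 2.57, 3.14, 3.14, 3.14].

### API

Orientations are given as [roll, pitch, yaw] about the fixed x, y, z axes, in that order (R = Rz(yaw) Ry(pitch) Rx(roll)).
In Python, from cell import read_state, camera, sign_off, regions_of, spot_point, grip_depth gives the robot as it stands. The module is installed in compiled form; this text tells all that it offers.
- The arm moves only by the tool send_rows, never from a script. Its argument "series" is a list of rows, each a list of 3 entries, a list of its own where there are three numbers: the shift along the world's x, y, z in mm, then the turn about the world's z in degrees, then the closure, from -1 (fully open) to 1 (shut), so that 0 is half open. A call has 1 to 12 rows; each row shifts and turns the commanded pose from where the row before left it; what a row does not reach is not made up. A row lasts 1/10 s, in which the tool goes at most 50 mm and 8.59 degrees, less where a joint would pass 70% of its speed; a pose out of reach is approached as far as the arm can. A call is refused whole if a number of a shift passes 50 or a number of a turn 8.59, either way. A call with a gripper value outside its range is refused whole. The fingers move at their own pace and stop on an object; "squeeze" is the grip in N (left out, the last holds). Time passes only in rows, so rows that do not move let the fingers close. It gives the time, the measured TCP pose, the force, the opening and the grip force at its end, in the units of the state.
- read_state(): the state, without advancing time (a new reading comes with each control period).
- camera(name): name is "scene" or "top"; returns a dict with "color" (480x640x3 uint8, blue, green, red), "fx", "fy", "cx", "cy" (pixels), "dist" ([k1, k2, p1, p2, k3] as OpenCV has them; the pictures are not rectified), "camera_from_world" (4x4, takes a point from world to camera coordinates). Camera axes: x right, y down, z forward; pixel columns grow to the right and rows downward; lengths in mm; the calibration is good to about 2 mm. A picture is of the moment at which its call begins. There is no depth.
- sign_off(): hands the job in; it is judged then, once.
Trained networks look in a picture, given as the dict that the camera call returned (one of the last four; its "shot" number tells which), for a name from the list of things; names that differ only in an ending like _2 or _b are one class to them, and where a whole thing is asked for, a point or a joint stands for the part that bears it (a point fixed in the world has none). Each returns a list of dicts, best first, with "confidence" (0 to 1); they miss things now and then, are a little off and sometimes report something else, mostly with a low value. They report only what shows in the picture. A call takes as long as a camera call.
- regions_of(thing, picture): "mask" (480x640 bool, what is visible of it).
- spot_point(thing, picture): "point" ([x, y, z] in mm, in the coordinates of the camera as it stood for that picture, good to about 4 mm: a listed point, or the origin of a listed thing).
The state is a dict: "clock": time; "joints": joint angles; "qd": joint speeds; "effort": joint torques, N m; "eef_pos": TCP position; "eef_rot": TCP orientation; "wrist_force": force on the tool from outside, world axes, zero at the start; "moment": the same for the moment, N m; "finger_gap": finger opening in mm; "finger_force": force on a finger pad.
Only numpy, scipy, OpenCV 4.12 (cv2) and the standard library are available. Lean on these libraries where they do the work, as an engineer would, in place of code of your own. Each camera call takes 0.05 s, during which the arm holds its last target. There are 200 camera calls.

## Working session

There is one attempt and no reset: what is moved stays moved. The work goes in short steps, Python scripts to look and compute and a tool call to move; the robot and the scene stay as the last step left them, time stands still between calls to the robot, and variables do not carry over. Pictures are saved under pics/ and viewed, at most 10 in all, crops included, and the job is handed in when it is done.

Besides the shell and the picture viewer there is one more tool, called after "Request:" as name([rows], argument=value, ...), one row to a line, values as JSON. send_rows: Moves the arm, as the interface text tells. Its arguments: {"type":"object","properties":{"series":{"type":"array"},"squeeze":{"type":"number"}},"required":["series"]}

```bash
mkdir -p pics
cat > h.py <<'E'
import numpy as np, cv2
from cell import *
def world(p,c): 
    T=np.linalg.inv(c["camera_from_world"]); return (T@np.r_[p,1])[:3]
def spots(names,c):
    for n in names:
        for d in spot_point(n,c)[:2]: print(n,np.round(world(d["point"],c),1),round(d["confidence"],2))
def px(w,c):
    M=np.array(c["camera_from_world"]); r,_=cv2.Rodrigues(M[:3,:3])
    K=np.array([[c["fx"],0,c["cx"]],[0,c["fy"],c["cy"]],[0,0,1]])
    return cv2.projectPoints(np.array([w],float),r,M[:3,3],K,np.array(c["dist"],float))[0].ravel()
def ray(u,v,z,c):
    M=np.array(c["camera_from_world"]); K=np.array([[c["fx"],0,c["cx"]],[0,c["fy"],c["cy"]],[0,0,1]])
    a=cv2.undistortPoints(np.array([[[u,v]]],float),K,np.array(c["dist"],float)).ravel()
    R=M[:3,:3]; o=-R.T@M[:3,3]; d=R.T@np.r_[a,1]; return o+d*(z-o[2])/d[2]
E
python3 - <<'E'
from h import *
print(read_state(),grip_depth)
for n in("top","scene"):
    c=camera(n); cv2.imwrite(f"pics/{n}0.png",c["color"]); print(n)
    spots(["stand","knob_grip","bare_knob","pointer","tin","jar","brush","knob"],c)
E
```

```text
{'clock': 0.0, 'joints': array([-1.32760181e+00,  3.00473487e-01,  1.52158860e+00, -2.90893548e-05,
        1.32073360e+00, -6.66125753e-02]), 'qd': array([ 1.29525177e-03, -7.56398676e-04, -4.10489791e-04,  9.19079719e-05,
        1.44921424e-03,  9.34859764e-04]), 'effort': array([ 9.97265524e-04, -5.31803799e+01, -3.52736270e+01,  7.09080650e-02,
        2.43729103e-02, -1.09736650e-04]), 'eef_pos': array([ 167.62876178, -523.66555857,  302.0817828 ]), 'eef_rot': array([-3.14039041e+00, -5.19644363e-05,  3.09814276e-01]), 'wrist_force': array([-0.3735632 ,  0.54674133,  0.27433741]), 'moment': array([ 0.0007354 , -0.03175102,  0.0027383 ]), 'finger_force': 0.0, 'finger_gap': 93.89091488069995} 78.39999999999999
top
stand [602.6  43.   -3.1] 0.79
knob_grip [600.9  40.   -3.6] 0.61
knob_grip [602.3  47.9 118.2] 0.6
bare_knob [514.9  13.4  81.7] 0.85
pointer [461.8 101.6  44.8] 0.61
tin [ 554.2 -185.6   -4.9] 0.96
jar [692.7 268.4  -3.3] 0.74
jar [465.6 103.8  46.6] 0.31
brush [808.5 -26.7  -2.5] 0.71
brush [514.3   7.5  82.3] 0.42
knob [604.2  50.5  -2. ] 0.83
knob [605.2  45.9  -3.8] 0.58
scene
stand [597.5  48.5   2. ] 0.58
knob_grip [603.7  48.8 119.9] 0.82
bare_knob [518.3   9.3  79.2] 0.94
pointer [462.1 102.1  51.8] 0.88
tin [ 555.8 -182.2    0. ] 0.59
jar [697.6 264.7  -5.6] 0.81
brush [806.2 -26.8   2.4] 0.85
knob [518.3   9.4  81.6] 0.48
```

View pics/top0.png

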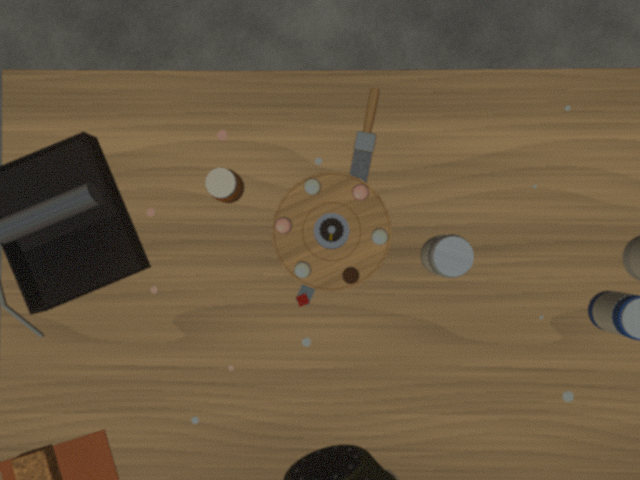

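View pics/scene0.png

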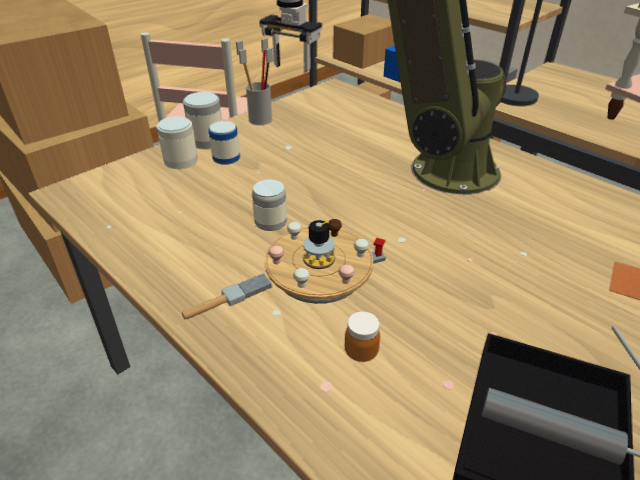

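The top view shows the black knob at (331,230), the bare drawer knob at (351,275) and the pointer at (303,299). That puts the spindle axis near (603,48) and means turning the disc about 44° clockwise. I'll move above the knob with yaw near 90°, which leaves enough wrist range.

Request:
send_rows([
  [[36,47,0],6,-1],
  [[36,47,0],6,-1],
  [[36,47,0],6,-1],
  [[36,47,0],6,-1],
  [[36,47,0],6,-1],
  [[36,47,0],6,-1],
  [[36,47,0],6,-1],
  [[36,47,0],6,-1],
  [[36,47,0],6,-1],
  [[36,47,0],6,-1],
  [[36,47,0],6,-1],
  [[36,47,0],6,-1],
], squeeze=5)

```text
clock: 2.1
eef_pos: [533.4, -45.5, 302.8]
eef_rot: [3.141, 0.0, 1.571]
wrist_force: [0.0, -1.4, 0.1]
finger_gap: 94.1
finger_force: 0.0
```

Run:
```python
from h import *
s=read_state();print(s["joints"],s["eef_pos"],s["eef_rot"],s["wrist_force"])
c=camera("scene")
c0=cv2.imread("pics/top0.png"); 
t=camera("top")
g=cv2.cvtColor(c0,cv2.COLOR_BGR2HSV)
print("top knob ray z137",ray(331,230,137,t))
# bare, pointer from image blobs
for n,m in(("bare",(c0.max(2)<70)),("red",(c0[:,:,2]>110)&(c0[:,:,1]<50)),("black",(c0.max(2)<60))):
    roi=np.zeros(m.shape,bool)
    x,y=dict(bare=(351,275),red=(303,299),black=(331,230))[n]; roi[y-14:y+14,x-14:x+14]=1
    v,u=np.nonzero(m&roi); print(n,u.mean(),v.mean(),len(u),ray(u.mean(),v.mean(),dict(bare=80,red=50,black=130)[n],t))
spots(["knob_grip","bare_knob","pointer"],c)
cv2.imwrite("pics/s1.png",cv2.resize(c["color"][170:320,220:420],None,fx=4,fy=4))
```

```text
[-1.53427685e-01  2.67036503e-01  1.56263709e+00 -8.69883255e-05
  1.31146371e+00 -1.53577526e-01] [533.44936419 -45.47393175 302.83508158] [3.14115553e+00 1.52756345e-04 1.57096842e+00] [ 0.02939393 -1.3731796   0.09231403]
top knob ray z137 [601.26192315  46.84576809 137.        ]
bare 350.3225806451613 274.9516129032258 186 [516.21985639   9.16051207  80.        ]
red nan nan 0 [nan nan nan]
black 331.1920731707317 228.8140243902439 328 [603.69360432  46.49191581 130.        ]
knob_grip [602.9  53.2 120.6] 0.61
knob_grip [ 551.2 -182.8   -2.6] 0.54
bare_knob [518.   13.   80.7] 0.95
pointer [465.1 104.   51.3] 0.96<stdin>:12: RuntimeWarning: Mean of empty slice.
  ret = ret.dtype.type(ret / rcount)
```

Request:
send_rows([
  [[23,31,0],0,-1],
  [[23,31,0],0,-1],
  [[23,31,0],0,-1],
  [[0,0,-30],0,-1],
  [[0,0,-30],0,-1],
  [[0,0,0],0,-1],
])

```text
clock: 2.95
eef_pos: [600.1, 44.2, 239.1]
eef_rot: [-3.135, 0.0, 1.564]
wrist_force: [0.6, 0.7, -0.0]
finger_gap: 94.1
finger_force: 0.0
```

Run:
```python
from h import *
c=camera("scene")
cv2.imwrite("pics/s2.png",cv2.resize(c["color"][170:320,220:420],None,fx=4,fy=4))
```

```text
(no output)
```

View pics/s2.png

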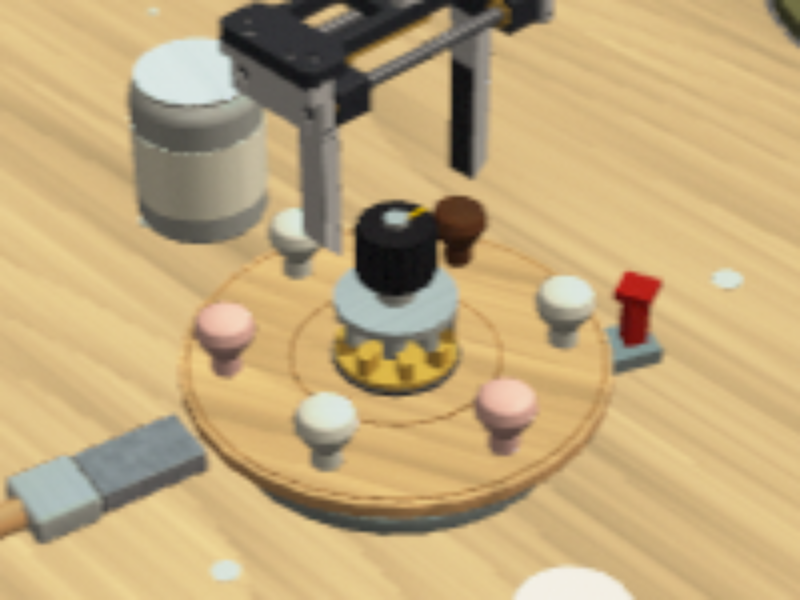

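The crop shows the open fingers straddling the knob grip at (397,245). The bare knob is at (460,225) and the pointer at (635,300). I'll descend and close lightly.

Request:
send_rows([
  [[2,2,-18],0,-1],
  [[0,0,-18],0,-1],
  [[0,0,0],0,-1],
  [[0,0,0],0.0,0.2],
  [[0,0,0],0,0.2],
  [[0,0,0],0,0.2],
  [[0,0,0],0,0.2],
  [[0,0,0],0,0.2],
], squeeze=5)

```text
clock: 3.8
eef_pos: [603.6, 47.5, 207.0]
eef_rot: [3.141, -0.0, 1.566]
wrist_force: [0.9, -1.0, -0.3]
finger_gap: 57.3
finger_force: 0.0
```

Request:
send_rows([
  [[0,0,-3],0,0.6],
  [[0,0,0],0,0.6],
  [[0,0,0],0,0.6],
  [[0,0,0],0,0.6],
  [[0,0,0],0,0.6],
  [[0,0,0],0,0.6],
], squeeze=5)

```text
clock: 4.4
eef_pos: [603.4, 47.5, 203.2]
eef_rot: [-3.141, -0.0, 1.566]
wrist_force: [0.9, 0.4, -6.7]
finger_gap: 43.8
finger_force: 5.0
```

Request:
send_rows([
  [[0,0,0],0,-0.2],
  [[0,0,0],0,-0.2],
  [[0,0,0],8.5,-0.2],
  [[0,0,0],8.5,-0.2],
  [[0,0,0],8.5,-0.2],
  [[0,0,0],8.5,-0.2],
  [[0,0,0],8.5,-0.2],
  [[0,0,0],8.5,-0.2],
  [[0,0,0],8.5,-0.2],
  [[0,0,0],8.5,-0.2],
  [[0,0,0],8.5,-0.2],
  [[0,0,0],8.5,-0.2],
])

```text
clock: 5.6
eef_pos: [603.6, 47.5, 204.1]
eef_rot: [3.142, 0.001, 3.056]
wrist_force: [0.6, 1.0, -0.6]
finger_gap: 56.4
finger_force: 0.0
```

Request:
send_rows([
  [[0,0,0],0,-0.2],
  [[0,0,0],0,0.6],
  [[0,0,0],0,0.6],
  [[0,0,0],0,0.6],
  [[0,0,0],0,0.6],
  [[0,0,0],0,0.6],
])

```text
clock: 6.2
eef_pos: [603.6, 47.4, 203.8]
eef_rot: [-3.141, 0.0, 3.049]
wrist_force: [-0.4, -3.2, 2.1]
finger_gap: 43.8
finger_force: 5.0
```

Request:
send_rows([
  [[0,-1,0],0,0.6],
  [[0,0,0],0,0.6],
  [[0,0,0],0,0.6],
])

```text
clock: 6.5
eef_pos: [603.5, 47.0, 203.7]
eef_rot: [3.141, 0.0, 3.05]
wrist_force: [0.3, 6.1, 0.8]
finger_gap: 44.1
finger_force: 5.0
```

Request:
send_rows([
  [[0,0.6,0],0,0.6],
  [[0,0,0],0,0.6],
  [[0,0,0],0,0.6],
  [[0,0,-0.5],0,0.6],
  [[0,0,-0.5],0,0.6],
  [[0,0,-0.5],0,0.6],
  [[0,0,0],0,0.6],
  [[0,0,0],0,0.6],
], squeeze=35)

```text
clock: 7.3
eef_pos: [603.5, 47.2, 202.0]
eef_rot: [3.141, -0.0, 3.05]
wrist_force: [2.2, 3.6, -0.2]
finger_gap: 43.6
finger_force: 35.0
```

Request:
send_rows([
  [[0,0.3,-0.5],0,0.6],
  [[0,0,-0.5],0,0.6],
  [[0,0,-0.5],0,0.6],
  [[0,0,0],0,0.6],
  [[0,0,0],0,0.6],
])

```text
clock: 7.8
eef_pos: [603.5, 47.3, 200.6]
eef_rot: [-3.141, -0.0, 3.05]
wrist_force: [1.0, 1.3, 0.3]
finger_gap: 43.9
finger_force: 35.0
```

Request:
send_rows([
  [[0,0,-0.5],0,0.6],
  [[0,0,-0.5],0,0.6],
  [[0,0,-0.5],0,0.6],
  [[0,0,0],0,0.6],
  [[0,0,0],0,0.6],
])

```text
clock: 8.3
eef_pos: [603.5, 47.3, 199.3]
eef_rot: [-3.141, 0.0, 3.05]
wrist_force: [0.1, -0.1, 4.5]
finger_gap: 43.4
finger_force: 35.0
```

Request:
send_rows([
  [[0,0,-0.3],0,0.6],
  [[0,0,0],0,0.6],
  [[0,0,0],0,0.6],
])

```text
clock: 8.6
eef_pos: [603.6, 47.3, 199.1]
eef_rot: [-3.141, 0.0, 3.05]
wrist_force: [0.1, -0.4, 4.5]
finger_gap: 43.7
finger_force: 35.0
```

Request:
send_rows([
  [[0,0,-0.5],0,0.6],
  [[0,0,0],0,0.6],
  [[0,0,0],0,0.6],
])

```text
clock: 8.9
eef_pos: [603.6, 47.3, 198.7]
eef_rot: [-3.141, 0.0, 3.05]
wrist_force: [-0.3, 0.5, 6.8]
finger_gap: 43.6
finger_force: 35.0
```

Contact on the tooth tops at about 5 N. Rocking clockwise in small steps.

Request:
send_rows([
  [[0,0,0],-2,0.6],
  [[0,0,0],-2,0.6],
  [[0,0,0],0,0.6],
])

```text
clock: 9.2
eef_pos: [603.5, 47.3, 198.2]
eef_rot: [-3.141, 0.0, 2.98]
wrist_force: [1.5, -0.7, 1.8]
finger_gap: 43.4
finger_force: 35.0
```

Request:
send_rows([
  [[0,0,0],-2,0.6],
  [[0,0,0],-1.5,0.6],
  [[0,0,0],0,0.6],
])

```text
clock: 9.5
eef_pos: [603.5, 47.3, 198.2]
eef_rot: [-3.141, -0.0, 2.919]
wrist_force: [2.1, -1.0, 0.8]
finger_gap: 43.7
finger_force: 35.0
```

Request:
send_rows([
  [[0,0,-0.5],0,0.6],
  [[0,0,-0.3],0,0.6],
  [[0,0,0],0,0.6],
  [[0,0,0],0,0.6],
])

```text
clock: 9.9
eef_pos: [603.5, 47.3, 197.5]
eef_rot: [-3.141, -0.0, 2.919]
wrist_force: [2.3, -2.6, 0.1]
finger_gap: 43.1
finger_force: 35.0
```

Request:
send_rows([
  [[0,0,-0.5],0,0.6],
  [[0,0,-0.5],0,0.6],
  [[0,0,0],0,0.6],
  [[0,0,0],0,0.6],
])

```text
clock: 10.3
eef_pos: [603.5, 47.3, 196.5]
eef_rot: [-3.141, 0.0, 2.919]
wrist_force: [2.3, -2.8, -0.3]
finger_gap: 43.6
finger_force: 35.0
```

Request:
send_rows([
  [[0,0,-0.5],0,0.6],
  [[0,0,-0.5],0,0.6],
  [[0,0,-0.5],0,0.6],
  [[0,0,0],0,0.6],
  [[0,0,0],0,0.6],
])

```text
clock: 10.8
eef_pos: [603.5, 47.4, 195.0]
eef_rot: [-3.142, -0.0, 2.919]
wrist_force: [1.9, -4.0, 0.7]
finger_gap: 43.5
finger_force: 35.0
```

Request:
send_rows([
  [[0,0,-0.5],0,0.6],
  [[0,0,-0.5],0,0.6],
  [[0,0,-0.5],0,0.6],
  [[0,0,0],0,0.6],
  [[0,0,0],0,0.6],
])

```text
clock: 11.3
eef_pos: [603.5, 47.4, 193.4]
eef_rot: [-3.142, -0.0, 2.919]
wrist_force: [2.0, -4.7, 1.3]
finger_gap: 43.6
finger_force: 35.0
```

Request:
send_rows([
  [[0,0.2,-0.4],0,0.6],
  [[0,0,-0.4],0,0.6],
  [[0,0,-0.4],0,0.6],
  [[0,0,0],0,0.6],
  [[0,0,0],0,0.6],
])

```text
clock: 11.8
eef_pos: [603.5, 47.4, 192.3]
eef_rot: [-3.141, 0.0, 2.919]
wrist_force: [1.7, -5.3, 0.5]
finger_gap: 43.3
finger_force: 35.0
```

Request:
send_rows([
  [[0,-0.5,-0.4],0,0.6],
  [[0,0,-0.4],0,0.6],
  [[0,0,-0.4],0,0.6],
  [[0,0,0],0,0.6],
  [[0,0,0],0,0.6],
])

```text
clock: 12.3
eef_pos: [603.5, 47.3, 191.1]
eef_rot: [3.141, -0.0, 2.919]
wrist_force: [2.9, -0.6, 0.6]
finger_gap: 43.4
finger_force: 35.0
```

Request:
send_rows([
  [[0,0,-0.5],0,0.6],
  [[0,0,-0.5],0,0.6],
  [[0,0,0],0,0.6],
  [[0,0,0],0,0.6],
])

```text
clock: 12.7
eef_pos: [603.5, 47.2, 190.1]
eef_rot: [3.141, -0.0, 2.919]
wrist_force: [1.1, 0.7, 0.3]
finger_gap: 43.3
finger_force: 35.0
```

Request:
send_rows([
  [[0,0,-0.5],0,0.6],
  [[0,0,-0.5],0,0.6],
  [[0,0,0],0,0.6],
  [[0,0,0],0,0.6],
])

```text
clock: 13.1
eef_pos: [603.5, 47.3, 189.1]
eef_rot: [3.141, -0.0, 2.919]
wrist_force: [2.6, 1.2, 1.6]
finger_gap: 43.4
finger_force: 35.0
```

Request:
send_rows([
  [[0,0,-0.4],0,0.6],
  [[0,0,-0.4],0,0.6],
  [[0,0,0],0,0.6],
  [[0,0,0],0,0.6],
])

```text
clock: 13.5
eef_pos: [603.5, 47.2, 188.7]
eef_rot: [3.141, 0.0, 2.919]
wrist_force: [-0.0, 1.6, 4.8]
finger_gap: 43.5
finger_force: 35.0
```

Request:
send_rows([
  [[0,0,-0.4],0,0.6],
  [[0,0,-0.4],0,0.6],
  [[0,0,0],0,0.6],
  [[0,0,0],0,0.6],
])

```text
clock: 13.9
eef_pos: [603.6, 47.2, 188.6]
eef_rot: [3.141, 0.001, 2.919]
wrist_force: [-3.3, 2.1, 11.4]
finger_gap: 43.3
finger_force: 35.0
```

Solid stop at 15 mm of travel, so the knob is home. I'll ease off slightly and turn clockwise 40°.

Request:
send_rows([
  [[0,0,0.5],0,0.6],
  [[0,0,0],-2,0.6],
  [[0,0,0],-4,0.6],
  [[0,0,0],-4,0.6],
  [[0,0,0],-4,0.6],
  [[0,0,0],-5,0.6],
  [[0,0,0],-5,0.6],
  [[0,0,0],-5,0.6],
  [[0,0,0],-5,0.6],
  [[0,0,0],-4,0.6],
  [[0,0,0],-2,0.6],
  [[0,0,0],0,0.6],
], squeeze=40)

```text
clock: 15.1
eef_pos: [603.5, 47.1, 188.7]
eef_rot: [3.141, 0.0, 2.22]
wrist_force: [-1.8, 1.9, 7.2]
finger_gap: 43.3
finger_force: 40.0
```

Run:
```python
from h import *
s=read_state();print(s["joints"],s["moment"],s["wrist_force"])
c=camera("scene"); t=camera("top")
for k in(c,t): spots(["bare_knob","pointer","knob_grip"],k)
for z in(83,):print("axis px",px([603.5,47.2,44],c),px([463,101,50],c))
a=cv2.resize(c["color"][170:320,220:420],None,fx=4,fy=4);cv2.imwrite("pics/s3.png",a)
```

```text
[ 1.74312575e-02  5.31629844e-01  1.47165793e+00 -9.66473363e-05
  1.13791566e+00 -6.31438468e-01] [ 0.26481126  0.11650209 -0.03837161] [-1.80013726  1.87389459  7.23044012]
bare_knob [514.5  73.4  80.8] 0.72
pointer [465.7 100.2  50.4] 0.97
knob_grip [601.6  51.  103.4] 0.86
bare_knob [507.7  72.6  81.7] 0.92
axis px [318.16783225 258.09938883] [377.79450715 239.74654699]
```

View pics/s3.png

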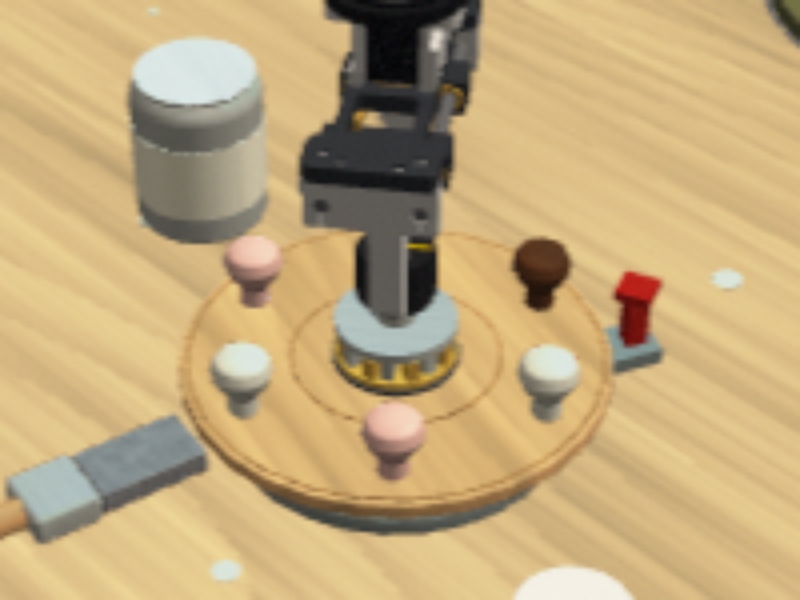

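The crop shows the teeth fully meshed, the bare knob at (541,265) and the pointer at (637,300), so a few degrees remain. I'll measure that more precisely from the colour blobs.

```bash
cat > ang.py <<'E'
from h import *
A=np.array([603.5,47.2])
for n in("scene","top"):
    c=camera(n); im=c["color"].astype(int); b,g,r=im[...,0],im[...,1],im[...,2]
    res={}
    for k,thing,m,z in(("bare","bare_knob",(r<110)&(r-b>8)&(g<60)&(r>30),75),("red","pointer",(r>110)&(g<60)&(b<60) if n=="scene" else (r-g>50)&(g<70),46)):
        d=spot_point(thing,c)
        p=px(world(d[0]["point"],c),c) if d else np.array(px([463.7,102,46] if k=="red" else [510,76,75],c))
        u0,v0=p.astype(int); roi=np.zeros(m.shape,np.uint8); roi[v0-13:v0+14,u0-13:u0+14]=1
        N,L,S,C=cv2.connectedComponentsWithStats((m&(roi>0)).astype(np.uint8))
        if N<2: print(n,k,"none");continue
        i=1+S[1:,4].argmax()
        # bare: use head only (widest rows): top 60% of bounding box in scene
        vv,uu=np.nonzero(L==i)
        if n=="scene" and k=="bare": s=vv<vv.min()+.55*(vv.max()-vv.min()+1)+.5; vv,uu=vv[s],uu[s]
        w=ray(uu.mean(),vv.mean(),z,c)[:2]-A
        print(n,k,S[i],round(uu.mean(),1),round(vv.mean(),1),np.round(w,1),"r",round(np.hypot(*w),1),"deg",round(np.degrees(np.arctan2(w[1],w[0])),2))
E
python3 ang.py
```

```text
scene bare [349 230  13  17 157] 355.0 234.8 [-91.6  25.6] r 95.1 deg 164.37
scene red [374 238  11   8  53] 379.1 241.4 [-142.    56.9] r 153.0 deg 158.16
top bare [304 270  27  22 389] 316.4 278.5 [-94.7  28. ] r 98.8 deg 163.52
top red none
```

Request:
send_rows([
  [[0,0,0],-2,0.6],
  [[0,0,0],-2,0.6],
  [[0,0,0],-1.5,0.6],
  [[0,0,0],0,0.6],
  [[0,0,0],0,0.6],
])

```text
clock: 16.3
eef_pos: [603.5, 47.1, 188.7]
eef_rot: [3.141, 0.0, 2.125]
wrist_force: [-1.3, 1.6, 8.0]
finger_gap: 43.5
finger_force: 40.0
```

```bash
python3 ang.py; python3 -c "
from h import *
c=camera('scene');cv2.imwrite('pics/s4.png',cv2.resize(c['color'][170:320,220:420],None,fx=4,fy=4))
for w in ([603.5,47.2,44],[603.5,47.2,90]):print((px(w,c)-[220,170])*4)
spots(['bare_knob','pointer'],c)"
```

```text
scene bare [350 232  14  16 151] 356.8 237.0 [-88.8  33.9] r 95.1 deg 159.09
scene red [374 238  11   8  53] 379.1 241.4 [-142.    56.9] r 153.0 deg 158.16
top bare [299 263  27  27 388] 311.7 277.2 [-92.2  37. ] r 99.3 deg 158.11
top red none
[392.67132901 352.39755533]
[392.6424077  288.27307925]
bare_knob [520.   82.9  82.3] 0.56
pointer [468.4 103.4  50.6] 0.8
```

View pics/s4.png

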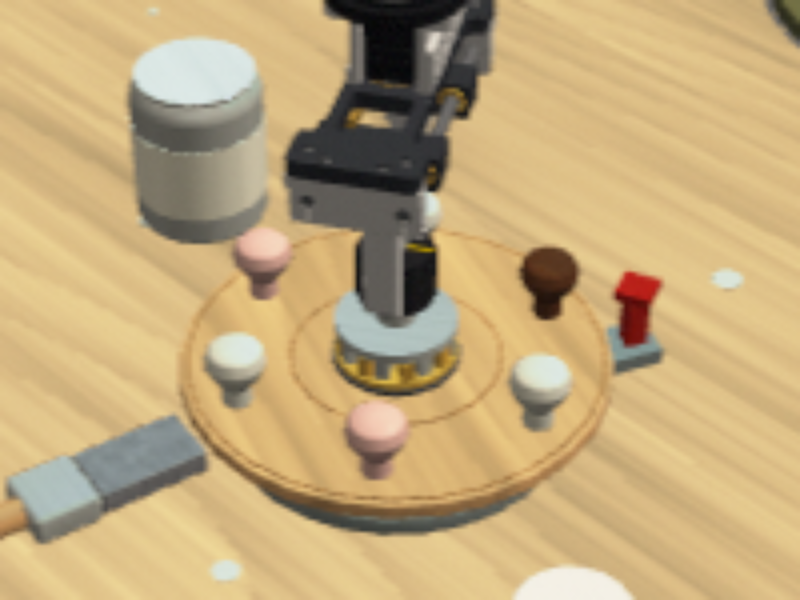

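Request:
send_rows([
  [[0,0,0],-0.5,0.6],
  [[0,0,0],0,0.6],
  [[0,0,0],0,-0.4],
  [[0,0,0],0,-0.4],
  [[0,0,0],0,-0.4],
  [[0,0,0],0,-0.4],
  [[0,0,5],0,-0.4],
  [[0,0,20],0,-0.4],
  [[0,0,40],0,-0.4],
  [[0,0,40],0,-0.4],
  [[0,0,0],0,-0.4],
])

```text
clock: 17.85
eef_pos: [604.5, 47.2, 299.2]
eef_rot: [3.134, 0.005, 2.116]
wrist_force: [0.3, -0.1, -0.3]
finger_gap: 66.0
finger_force: 0.0
```

Request:
send_rows([
  [[-20,-30,10],0,-0.4],
  [[-25,-40,0],0,-0.4],
  [[-25,-40,0],0,-0.4],
  [[-25,-40,0],0,-0.4],
  [[-25,-40,0],0,-0.4],
  [[0,0,0],0,-0.4],
])

```text
clock: 18.45
eef_pos: [481.3, -146.3, 303.1]
eef_rot: [-3.141, 0.0, 2.112]
wrist_force: [0.5, 0.5, 0.3]
finger_gap: 65.8
finger_force: 0.0
```

```bash
python3 ang.py; python3 -c "
from h import *
c=camera('scene');spots(['knob_grip'],c);cv2.imwrite('pics/s5.png',cv2.resize(c['color'][170:320,220:420],None,fx=4,fy=4))
c=camera('top');cv2.imwrite('pics/t5.png',cv2.resize(c['color'][160:310,230:430],None,fx=4,fy=4))"
```

```text
scene bare [350 232  14  17 159] 356.9 237.0 [-88.8  34.1] r 95.2 deg 159.0
scene red [374 238  11   8  53] 379.1 241.4 [-142.2   56.8] r 153.1 deg 158.23
top bare [307 268  16  16 196] 314.2 275.8 [-89.5  32.2] r 95.1 deg 160.21
top red none
knob_grip [598.5  52.1 107.6] 0.56
```

View pics/s5.png

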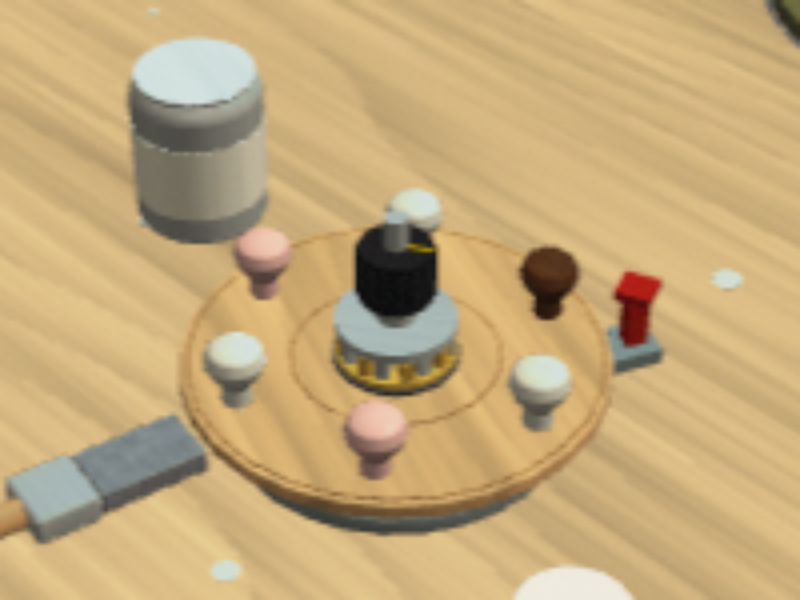

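View pics/t5.png

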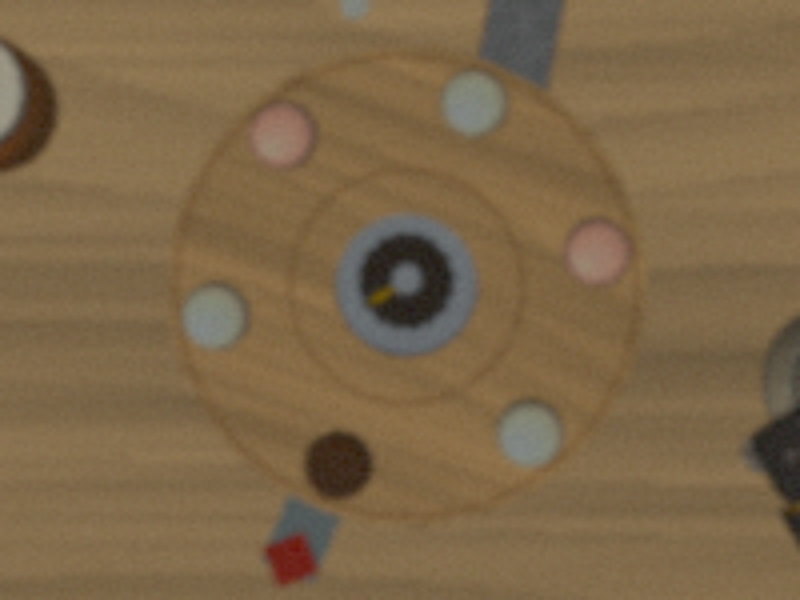

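The knob is home and released; the bare knob is nearly at the pointer. I'll cross-check the residual using all six drawer knobs in both crops.

Run:
```python
from h import *
from scipy.optimize import least_squares
D={"scene":([(549,270),(236,358),(263,251),(540,380),(415,210),(376,430)],(638,285),(220,170)),
"top":([(339,464),(473,103),(283,134),(530,434),(598,250),(214,316)],(291,559),(230,160))}
for n,(K,P,o) in D.items():
    c=camera(n)
    W=np.array([ray(u/4+o[0],v/4+o[1],74,c)[:2] for u,v in K])
    b=np.arctan2(*(W[0]-W.mean(0))[::-1])
    def f(p):
        d=W-p[:2]; a=p[2]+np.round((np.arctan2(d[:,1],d[:,0])-p[2])/(np.pi/3))*np.pi/3
        return (d-p[3]*np.c_[np.cos(a),np.sin(a)]).ravel()
    s=least_squares(f,[*W.mean(0),b,95]); p=s.x
    w=ray(P[0]/4+o[0],P[1]/4+o[1],50,c)[:2]
    for q in (p[:2],np.array([603.5,47.2])):
        d=w-q; print(n,np.round(p[:2],1),"R",p[3].round(1),"bare",np.degrees(p[2]).round(2),"ptr",np.degrees(np.arctan2(d[1],d[0])).round(2),np.hypot(*d).round(1),"rms",s.fun.std().round(2))
```

```text
scene [603.2  50. ] R 95.2 bare 159.7 ptr 157.51 150.2 rms 0.62
scene [603.2  50. ] R 95.2 bare 159.7 ptr 156.58 151.6 rms 0.62
top [602.   45.8] R 94.8 bare 159.71 ptr 157.34 149.2 rms 0.38
top [602.   45.8] R 94.8 bare 159.71 ptr 158.07 150.1 rms 0.38
```

Both views agree that about 2.3° clockwise remains, so I'll regrip and correct it.

Request:
send_rows([
  [[24,38,0],0,-0.4],
  [[24,38,0],0,-0.4],
  [[24,38,0],0,-0.4],
  [[25,40,0],0,-0.4],
  [[25,39.5,0],0,-0.4],
  [[0,0,0],0,-0.4],
  [[0,0,0],0,-0.4],
])

```text
clock: 19.7
eef_pos: [605.6, 51.4, 302.4]
eef_rot: [-3.141, -0.0, 2.118]
wrist_force: [-0.9, -0.2, -0.0]
finger_gap: 65.7
finger_force: 0.0
```

Request:
send_rows([
  [[-2.1,-4.2,-30],0,-0.4],
  [[0,0,-30],0,-0.4],
  [[0,0,-30],0,-0.4],
  [[0,0,-20],0,-0.4],
  [[0,0,0],0,-0.4],
  [[0,0,0],0,-0.4],
])

```text
clock: 20.3
eef_pos: [603.5, 45.6, 194.0]
eef_rot: [3.141, 0.0, 2.115]
wrist_force: [0.4, 0.6, 0.7]
finger_gap: 65.9
finger_force: 0.0
```

Request:
send_rows([
  [[0,1.6,-4],0,-0.4],
  [[0,0,0],0,-0.4],
  [[0,0,0],0,0.6],
  [[0,0,0],0,0.6],
  [[0,0,0],0,0.6],
  [[0,0,0],0,0.6],
  [[0,0,0],0,0.6],
], squeeze=8)

```text
clock: 21.0
eef_pos: [603.2, 47.8, 189.2]
eef_rot: [-3.141, -0.0, 2.116]
wrist_force: [-4.4, -2.2, 4.4]
finger_gap: 43.8
finger_force: 8.0
```

Request:
send_rows([
  [[-0.3,-0.3,0],0,0.6],
  [[0,0,0],0,0.6],
  [[0,0,0],0,0.6],
  [[0,0,0],-1.2,0.6],
  [[0,0,0],-1.2,0.6],
  [[0,0,0],0,0.6],
  [[0,0,0],0,0.6],
], squeeze=40)

```text
clock: 21.7
eef_pos: [603.2, 47.8, 189.2]
eef_rot: [3.141, 0.0, 2.074]
wrist_force: [-3.1, 0.0, 5.1]
finger_gap: 43.3
finger_force: 40.0
```

Request:
send_rows([
  [[0,0,0],0,-0.4],
  [[0,0,0],0,-0.4],
  [[0,0,0],0,-0.4],
  [[0,0,0],0,-0.4],
  [[0,0,5],0,-0.4],
  [[0,0,20],0,-0.4],
  [[0,0,40],0,-0.4],
  [[0,0,40],0,-0.4],
  [[-20,-30,10],0,-0.4],
  [[-30,-40,0],0,-0.4],
  [[-30,-40,0],0,-0.4],
  [[-30,-40,0],0,-0.4],
])

```text
clock: 22.9
eef_pos: [491.7, -103.4, 304.5]
eef_rot: [3.141, 0.001, 2.075]
wrist_force: [0.6, -0.8, -0.9]
finger_gap: 65.9
finger_force: 0.0
```

Request:
send_rows([
  [[-10,-30,0],0,-0.4],
  [[0,0,0],0,-0.4],
  [[0,0,0],0,-0.4],
])

```text
clock: 23.2
eef_pos: [483.1, -132.5, 304.5]
eef_rot: [3.141, 0.0, 2.073]
wrist_force: [0.6, 0.0, -0.2]
finger_gap: 65.6
finger_force: 0.0
```

```bash
python3 ang.py; python3 -c "
from h import *
c=camera('scene');spots(['knob_grip'],c)
c=camera('top');cv2.imwrite('pics/t6.png',cv2.resize(c['color'][160:310,230:430],None,fx=4,fy=4))"
```

```text
scene bare [351 233  14  17 159] 357.5 238.0 [-87.3  37.5] r 95.0 deg 156.78
scene red [374 238  11   8  52] 379.2 241.4 [-142.2   57. ] r 153.2 deg 158.17
top bare [320 220  22  21 180] 331.2 230.0 [ 0.2 -0.7] r 0.7 deg -76.23
top red [297 294  12  12  99] 302.3 299.6 [-139.4   57.3] r 150.7 deg 157.67
knob_grip [601.7  50.4 104.9] 0.92
knob_grip [602.3  49.5   3. ] 0.74
```

View pics/t6.png

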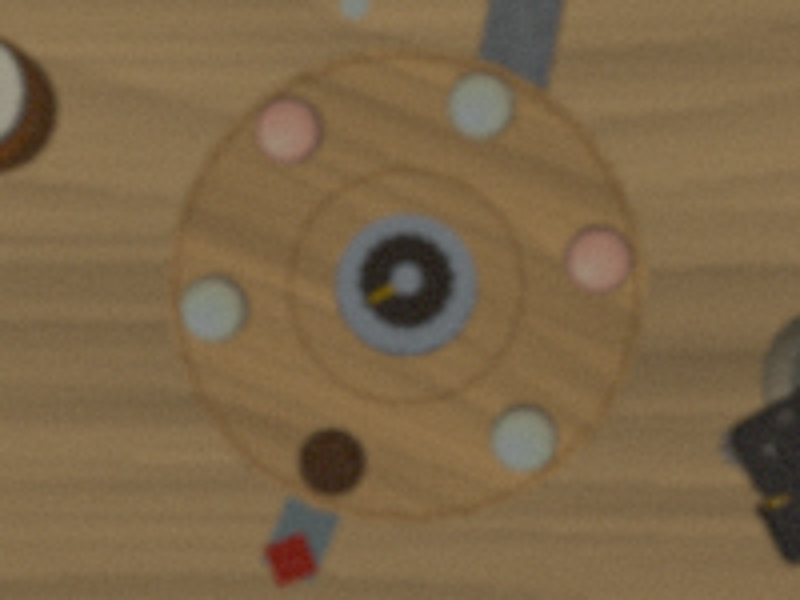

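The top crop puts the bare knob at (332,462) and the pointer at (291,559). Both lie at 22.7° from the axis, so they line up. The knob is home and the arm is clear.

```bash
python3 -c "from cell import sign_off; print(sign_off())"
```

```text
the job is handed in; nothing more can be done
None
```

The turntable is in gear with the shift knob fully home, the bare drawer knob stands at the red pointer (to within about 1° by the final pictures), and the job is handed in with the arm clear at about 23 s.

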